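Unlock the screen press and hold the screen at flood height

ROBOT

A 6-joint arm with a two-finger parallel gripper is mounted at the origin on the work surface. World frame = base frame: x ahead of the robot, y to its left, z up, the work surface at z = 0. Lengths are in mm, angles in rad, forces in N, time in s.
With the tool pointing down it reaches from about 350 to 775 mm from the base axis. Payload 7.3 kg.
Tool frame: the origin (TCP) lies between the finger pads, 19 mm behind the fingertips; this is the grasp point; z points along the fingers, y is the line along which they close (so a half turn about z gives the same grasp; the last joint's range is limited). The gripper opens to 92 mm and grips with 3 to 60 N. Pads are 19 mm wide; open, the fingers measure 130 mm over their backs; the gripper's body (75 mm by 190 mm) begins 47 mm behind the grasp point.
Start: joints at [1.04, 0.342, 1.524, -0, 1.275, -0.146], TCP at [197.058, 486.633, 245.541] pointing down, gripper open.
Joint ranges: [-2.53, 2.53], [-0.77, 2.02], [0.04, 2.7], [-1, 4.14], [0.28, 2.66], [-3.11, 3.11]. Speed limits (rad/s): [2.57, 2.57, 3.14, 3.14, 3.14, 3.14].

INTERFACE

Orientations are given as [roll, pitch, yaw] about the fixed x, y, z axes, in that order (R = Rz(yaw) Ry(pitch) Rx(roll)).
In Python, from plant import bot gives the robot as it stands. The module is installed in compiled form; this text tells all that it offers.
- The arm moves only by the shell command python3 -m crank 'ROWS'. ROWS is JSON, a list that holds one entry, the list of rows, each a list of 5 numbers: the opening, from 0 (shut) to 1 (fully open), then the shift along the tool's x, y, z in cm, then the turn about the tool's z in degrees. In form: [[[claw, x, y, z, turn], ...]]. A call has exactly 10 rows; each row is the pose to reach, as a shift and turn from the pose commanded when the call began, along the tool's axes at that moment; what a row does not reach only later rows make up. A row lasts 1/10 s, in which the tool goes at most 50 mm and 8.59 degrees, less where a joint would pass 70% of its speed; a pose out of reach is approached as far as the arm can. A call with a gripper value outside its range is refused whole. The fingers move at their own pace and stop on an object; the grip force is fixed at half the most. Time passes only in rows, so rows that repeat a pose let the fingers close, or fill a call up. It gives the time, the measured TCP pose, the force, the opening and the grip force at its end, in the units of the state.
- bot.get_obs(): the state, without advancing time (a new reading comes with each control period).
- bot.capture(name): name is "side" or "top" or "wrist"; returns (picture, depth): 480x640x3 uint8, red, green, blue; 480x640 float32, mm along the optical axis (not along the pixel's ray), 0 where there is no reading.
- bot.calibration(name): a dict with "vertical_fov" (degrees; the focal length in pixels is half the picture's height over the tangent of half this angle, whatever the lens; pixels are square), "cx", "cy" (the principal point, pixels), "rvec" (rotation vector, rad) and "tvec" (3), from world to camera coordinates, as OpenCV has them; the wrist camera has in their place "tool_from_camera" (4x4, takes a point from camera to tool coordinates, whose origin is the TCP and whose axes are the flange's). Camera axes: x right, y down, z forward; pixel columns grow to the right and rows downward; lengths in mm; the calibration is good to about 2 mm. The wrist camera is an equidistant fisheye: a pixel r from the principal point sees the ray r / f radians off the axis. A picture is of the moment at which its call begins: read the wrist's pose just before it. calibration takes no time and is no camera call.
- bot.close_job(): hands the job in; it is judged then, once.
The state is a dict: "time": time; "joint_positions": joint angles; "dq": joint speeds; "tau": joint torques, N m; "tool_pos": TCP position; "tcp_rot": TCP orientation; "contact_force": force on the tool from outside, world axes, zero at the start; "moment": the same for the moment, N m; "grip_width": finger opening in mm; "finger_force": force on a finger pad.
Only numpy, scipy, OpenCV 4.12 (cv2) and the standard library are available. Lean on these libraries where they do the work, as an engineer would, in place of code of your own. Each camera call takes 0.05 s, during which the arm holds its last target. There are 200 camera calls.

TASK

Free the small bench screen press: twist its black lock knob counter-clockwise until it comes free, lift it out and set it down in the steel parts tray (do not drop it in from a height). Then press the raised screen down by its wooden handle until the frame is level, clear above the white platen and never touching it, and finish while still holding it level against its springs. Leave the ink tin, the roll of tape and the squeegee where they are.

Things in the scene. Friction and masses are not known exactly. Their poses are not given: they have to be found in the camera images.
- press: Bench screen press, fixed to the table: steel spine 80 mm wide, 460 mm long along its own y (from -210 to +250 mm), 12 mm thick; white platen 150 x 165 mm, top 30 mm up, centred at y +72 mm; two hinge brackets at x +-112 mm, y -60 mm, 78 mm high. Origin on the table, on the spine's centre line; z up. The screen reaches from the hinge towards +y.
- hinge (a point): Middle of the screen's hinge axis, 62 mm up, at x 0, y -60 mm of the press; the axis runs along the press's x. Axes as the press's.
- socket (a point): Centre of the top of the knob's aluminium socket, 32.5 mm up, at x 0, y -165 mm of the press; axes as the press's. Its slot runs along x. A flat steel tongue, part of the screen, comes from the hinge over the socket to 16 mm from its axis, under the knob's flange top 42.5 mm up: while the knob is in, the screen goes down no more than 0.1 rad.
- screen (a joint): Swing of the screen (rad): 0 = raised on its upper stop (tilted up 0.26), 0.26 = level, 0.36 = mesh on the platen; springs push it back to 0. Aluminium frame 200 x 250 mm, bars 22 mm wide, 20 mm high, from 15 to 265 mm from the hinge axis, mid-height in the hinge axis's plane. Level, the mesh is 21 mm above the platen.
- handle (a point): Centre of the flat top of the wooden grip on the screen's free end; the grip is 70 (x) x 30 (y) mm, 26 mm high, and swings with the screen. It lies 285 mm from the hinge axis along the frame and 36 mm above the frame's mid-plane. Its z is vertical when level; it is then 98 mm above the table (raised: about 170). To push down: 4 to 5 N at first, 8 to 10 N at level.
- knob: Loose black bayonet knob, 66 mm high, 0.12 kg, in the socket at first. Origin at the centre of its underside (then 14 mm up), z up its axis. Bottom cross bar 30 (x) x 8 x 6 mm, flange 52 mm diameter at z 31 to 36, wing grip 44 (x) x 14 (y) mm at z 36 to 66. Locked, its x is 0.87 to 1.03 rad clockwise (from above) of the press's x.
- knob_wing (a point): Middle of the knob's wing grip, on its axis, 51 mm above its underside; axes as the knob's. Turned counter-clockwise to its stop, the wing lies along the press's x (within 0.2 rad will do) and the knob lifts straight up; 25 mm up it is clear of the socket.
- tray: Open steel parts tray, fixed, empty, 150 mm (x) x 120 mm (y), 25 mm high, walls and floor 3 mm. Origin at the centre of its underside. The knob may lie in it any way up.
- ink_tin: Bystander: ink tin, 76 mm diameter, 95 mm high, standing; origin at the centre of its underside.
- tape: Bystander: roll of tape lying flat, 100 mm diameter, 24 mm high; origin at the centre of its underside.
- squeegee: Bystander: dark wooden squeegee lying flat, 200 mm along its x, 123 mm deep, 26 mm thick; origin at the middle of the back edge of its wood, 13 mm above the table.
There are look-alikes about, which are no part of the job. Several things look just like the tray: the one meant starts nearest to the robot's base.

How it is judged (in metres and radians):
On the way, in this order (a step that is already met when the one before it is completed fails the run):
1. the lock knob is lifted out of its socket while the screen is still up (z of knob in the frame of press above 0.045 m and contact force between the fingers and knob above 0.5 N and value of joint screen below 0.06 rad), for 0.1 s.
2. the knob lies in the tray, let go, with the screen still up (x of knob in the frame of tray between -0.07 and 0.07 m and y of knob in the frame of tray between -0.055 and 0.055 m and z of knob in the frame of tray below 0.075 m and contact force between the fingers and knob below 0.1 N and linear speed of knob below 0.03 m/s and value of joint screen below 0.06 rad), for 0.2 s.
At the end, for the whole second after the job is handed in: The knob lies in the tray, let go and at rest, and the robot is holding the screen still and level (swing 0.26 +- 0.04 rad, about 11 mm up or down at the handle), pressing with more than 3 N, the tool at its wooden handle (TCP within 80 mm of the middle of its top) (x of knob in the frame of tray between -0.07 and 0.07 m and y of knob in the frame of tray between -0.055 and 0.055 m and z of knob in the frame of tray below 0.075 m and contact force between the fingers and knob below 0.1 N and linear speed of knob below 0.03 m/s and value of joint screen between 0.22 and 0.3 rad and velocity of joint screen between -0.05 and 0.05 rad/s and contact force between any of the fingers, the arm and press above 3 N and distance between the grasp point and handle below 0.08 m); the arm keeps its last pose, push and grip.
It fails at once if the screen touches the platen (swing above 0.35 rad) (value of joint screen above 0.35 rad).
It fails at once if the knob falls freely from more than about 60 mm (linear speed of knob above 1.1 m/s and contact force between the fingers and knob below 0.05 N).
It fails at once if the ink tin is moved more than 30 mm (distance of ink_tin from where it was at the start of the episode above 0.03 m).
It fails at once if the tape is moved more than 30 mm (distance of tape from where it was at the start of the episode above 0.03 m).
It fails at once if the squeegee is moved more than 30 mm (distance of squeegee from where it was at the start of the episode above 0.03 m).
It also fails if it takes over 61 s, if anything falls off the work surface, if the arm or the gripper's body presses on something with over 40 N, if the wrist force passes 120 N, or if a joint passes its speed limit or range.

## Working session

There is one attempt and no reset: what is moved stays moved. The work goes in short steps, Python scripts to look and compute and a shell command to move; the robot and the scene stay as the last step left them, time stands still between calls to the robot, and variables do not carry over. Pictures are saved under pics/ and viewed, at most 10 in all, crops included, and the job is handed in when it is done.

```bash
mkdir -p pics
cat > h.py <<'E'
import numpy as np, cv2
from plant import bot
from scipy.spatial.transform import Rotation as R
def cam(n):
    c=bot.calibration(n); f=240/np.tan(np.radians(c["vertical_fov"]/2)); return c,f
def ray(n,u,v):
    c,f=cam(n); d=np.array([(u-c["cx"])/f,(v-c["cy"])/f,1.])
    M=cv2.Rodrigues(np.array(c["rvec"],float))[0]; t=np.array(c["tvec"],float).ravel()
    return -M.T@t, M.T@d
def onz(n,u,v,z):
    o,d=ray(n,u,v); return o+d*(z-o[2])/d[2]
def pt(n,u,v,depth):
    o,d=ray(n,u,v); return o+d*depth
def cloud(n,D):
    c,f=cam(n); v,u=np.mgrid[:480,:640]
    d=np.stack([(u-c["cx"])/f,(v-c["cy"])/f,np.ones_like(u)],-1)*D[...,None]
    M=cv2.Rodrigues(np.array(c["rvec"],float))[0]; t=np.array(c["tvec"],float).ravel()
    return (d-t)@M
E
python3 - <<'E'
from h import *
for n in("top","side"):
    p,d=bot.capture(n); cv2.imwrite(f"pics/{n}0.png",p[...,::-1]); np.save(f"{n}0.npy",d)
    print(n,bot.calibration(n),(d>0).mean(), ray(n,320,240))
o=bot.get_obs();print(o)
E
```

```text
top {'vertical_fov': 43.17040563384974, 'cx': 312.6157484503343, 'cy': 237.68415855194405, 'rvec': array([ 2.18174162, -2.16638606,  0.09350728]), 'tvec': array([ -17.66474512,  645.16154625, 2007.64518463])} 0.9962662760416666 (array([ 463.58525918,  -20.63258108, 2057.14551148]), array([ 0.08550136, -0.00850342, -0.99638344]))
side {'vertical_fov': 50.5980474737313, 'cx': 330.8862709792524, 'cy': 230.5743213328945, 'rvec': array([ 2.07594178, -0.53869846,  0.30569773]), 'tvec': array([-545.55095544,  257.26261994, 1132.58987733])} 0.99619140625 (array([  69.36908614, -983.57047853,  821.18619965]), array([ 0.39348506,  0.74035088, -0.54576037]))
{'time': 0.1, 'joint_positions': array([ 1.04000391e+00,  3.42667435e-01,  1.52489279e+00, -2.74450927e-05,
        1.27537393e+00, -1.46027306e-01]), 'dq': array([ 0.00270492,  0.00030946, -0.00283644,  0.00014633,  0.00036934,
       -0.00035572]), 'tau': array([ 9.30532478e-04, -4.32010782e+01, -2.44692099e+01,  7.18964869e-02,
        5.25132869e-02, -2.80782945e-05]), 'tool_pos': array([196.89159122, 486.33832236, 244.9169811 ]), 'tcp_rot': array([-3.14026162e+00, -1.69233478e-04,  2.75683543e+00]), 'contact_force': array([ 0.04596328, -0.4044205 , -0.16850812]), 'moment': array([-0.03171905, -0.01141649, -0.0554014 ]), 'finger_force': 0.0, 'grip_width': 91.90319385523738}
```

View pics/top0.png

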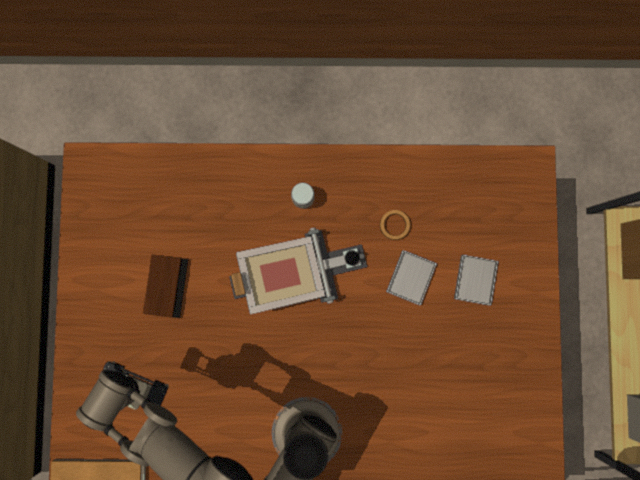

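View pics/side0.png

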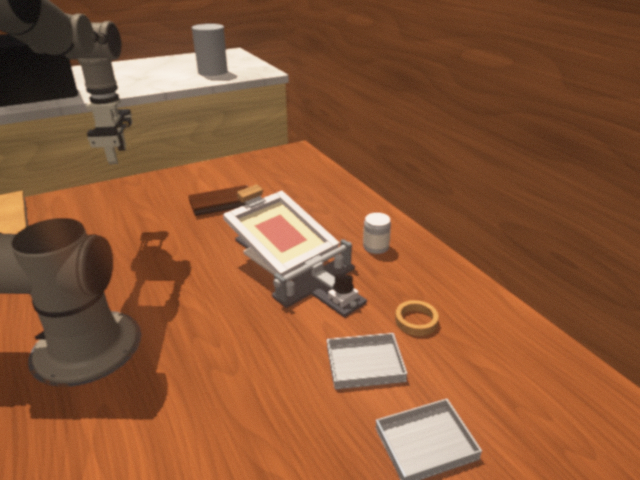

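The top view shows the knob at about (352,258), the press handle at (238,285), the tape at (395,224), the ink tin at (303,195) and the squeegee at (165,286). There are two candidate trays, at (412,277) and (477,280). The base is at about (307,435), so (412,277) is the nearer one and fits the description. I'll check this by measurement and with a crop.

Run:
```python
from h import *
p=cv2.imread("pics/top0.png"); D=np.load("top0.npy"); C=cloud("top",D)
hsv=cv2.cvtColor(p,cv2.COLOR_BGR2HSV)
# trays: low saturation regions right side
m=((hsv[...,1]<70)&(hsv[...,2]>70)).astype(np.uint8); m[:, :380]=0; m[:,510:]=0; m[:240]=0;m[320:]=0
n,l,s,c=cv2.connectedComponentsWithStats(m)
for i in range(1,n):
    if s[i,4]>300:
        r=cv2.minAreaRect(np.argwhere(l==i)[:,::-1].astype(np.float32))
        w=[onz("top",*q,20)[:2].round(0) for q in cv2.boxPoints(r)]
        print("tray",r,onz("top",*r[0],20).round(1),np.linalg.norm(onz("top",*r[0],20)[:2]),w)
# knob top: by height z 70..90 near
for nm,(a,b,c_,d),(z0,z1) in [("knob",(335,240,370,275),(68,90)),("handle",(225,265,252,305),(140,190))]:
    Z=C[b:d,a:c_]; k=(Z[...,2]>z0)&(Z[...,2]<z1); P=Z[k]; 
    print(nm,len(P),np.median(P,0).round(1),P.min(0).round(0),P.max(0).round(0))
    yx=np.argwhere(k); print(yx.mean(0)[::-1]+[a,b])
big=cv2.resize(p[225:320,220:510],None,fx=2.75,fy=2.75,interpolation=cv2.INTER_CUBIC)
cv2.imwrite("pics/crop1.png",big)
```

```text
tray ((411.24139404296875, 277.3965759277344), (37.510459899902344, 45.123966217041016), 21.801410675048828) [ 514.8 -344.5   20. ] 619.3850670564203 [array([ 467., -258.]), array([ 608., -315.]), array([ 562., -431.]), array([ 422., -374.])]
tray ((476.0405578613281, 279.7432556152344), (37.846920013427734, 45.749027252197266), 8.972626686096191) [ 508.5 -561.2   20. ] 757.317379271931 [array([ 442., -486.]), array([ 594., -512.]), array([ 575., -637.]), array([ 424., -610.])]
knob 56 [ 576.6 -142.5   77.8] [ 559. -159.   69.] [ 598. -126.   89.]
[351.92857143 257.25      ]
handle 344 [489.9 211.1 165.7] [425. 179. 140.] [547. 240. 183.]
[240.24418605 283.26744186]
```

View pics/crop1.png

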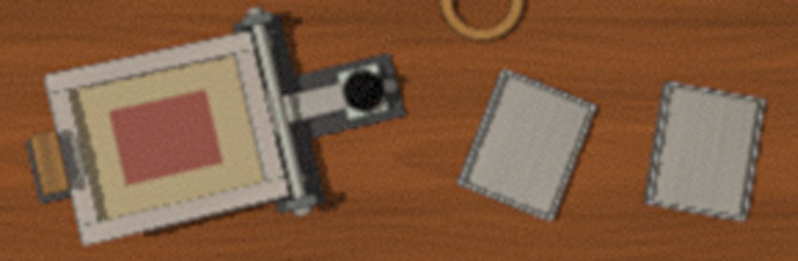

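The crop shows the near tray at (527,145) and the far one at (705,150). They are 619 mm and 757 mm from the base, so the near tray is the one meant. The handle is at (48,166) and the knob at (365,90). Next I'll work out the press direction and the move to look down on the knob.

Run:
```python
from h import *
p=cv2.imread("pics/top0.png"); hsv=cv2.cvtColor(p,cv2.COLOR_BGR2HSV)
# handle grip: depth-high and non-white
C=cloud("top",np.load("top0.npy"))
sub=np.s_[270:305,226:250]
print(hsv[285,238],hsv[285,222],hsv[300,255])
k=(C[sub][...,2]>120)&(hsv[sub][...,1]>80)
r=np.argwhere(k); P=C[sub][k]; print(len(P),np.median(P,0).round(1), (r.mean(0)+[270,226])[::-1])
h=onz("top",*(r.mean(0)+[270,226])[::-1],166); kn=onz("top",352,257.4,80)
d=h-kn; print(h.round(1),kn.round(1),np.hypot(d[0],d[1]),np.degrees(np.arctan2(d[1],d[0])))
o=bot.get_obs(); Rt=R.from_euler("xyz",o["tcp_rot"]).as_matrix()
print((Rt.T@(np.array([kn[0],kn[1],245])-o["tool_pos"])).round(0))
```

```text
[ 15 140 131] [ 12 169 140] [ 22  71 108]
237 [486.9 217.8 170. ] [237.5907173  283.56540084]
[488.1 218.7 166. ] [ 577.  -142.2   80. ] 371.7061396562255 103.83727005516357
[-588. -440.    0.]
```

```bash
python3 -m crank '[[[1,-29,-22,0,9],[1,-29,-22,0,9],[1,-29,-22,0,9],[1,-29,-22,0,9],[1,-29,-22,0,9],[1,-29,-22,0,9],[1,-29,-22,0,9],[1,-29,-22,0,9],[1,-29,-22,0,9],[1,-29,-22,0,9]]]'
```

```text
time: 1.1
tool_pos: [382.9, 174.0, 245.3]
tcp_rot: [-3.141, -0.001, 2.599]
contact_force: [0.3, 0.9, 0.4]
grip_width: 91.5
finger_force: 0.0
```

```bash
python3 -m crank '[[[1,-33,-17,4,9.5],[1,-33,-17,4,9.5],[1,-33,-17,4,9.5],[1,-33,-17,4,9.5],[1,-33,-17,4,9.5],[1,-33,-17,4,9.5],[1,-33,-17,4,9.5],[1,-33,-17,4,9.5],[1,-33,-17,4,9.5],[1,-33,-17,4,9.5]]]'
python3 - <<'E'
from h import *
o=bot.get_obs(); p,d=bot.capture("wrist"); cv2.imwrite("pics/w1.png",p[...,::-1]); np.save("w1.npy",d)
np.savez("w1o",pos=o["tool_pos"],rot=o["tcp_rot"]); print(o["tool_pos"],o["tcp_rot"],o["joint_positions"],bot.calibration("wrist"))
E
```

```text
time: 2.1
tool_pos: [578.2, -140.3, 204.9]
tcp_rot: [3.142, -0.002, 2.435]
contact_force: [-0.2, 0.2, 0.5]
grip_width: 92.1
finger_force: 0.0
[ 578.20208357 -140.25181876  204.85058314] [ 3.14158968e+00 -1.88461588e-03  2.43515663e+00] [-3.67054472e-01  5.03411843e-01  1.38340139e+00  6.62652250e-04
  1.25655562e+00 -1.23162016e+00] {'vertical_fov': 65.70646984690485, 'cx': 326.7957802889846, 'cy': 243.13569820048514, 'tool_from_camera': array([[-4.56733362e-04, -9.68471101e-01, -2.49125505e-01,
         6.67097570e+01],
       [ 9.99999662e-01, -2.71928148e-04, -7.76229854e-04,
         5.52775168e-01],
       [ 6.84011945e-04, -2.49125776e-01,  9.68470898e-01,
        -1.39286312e+02],
       [ 0.00000000e+00,  0.00000000e+00,  0.00000000e+00,
         1.00000000e+00]])}
```

View pics/w1.png

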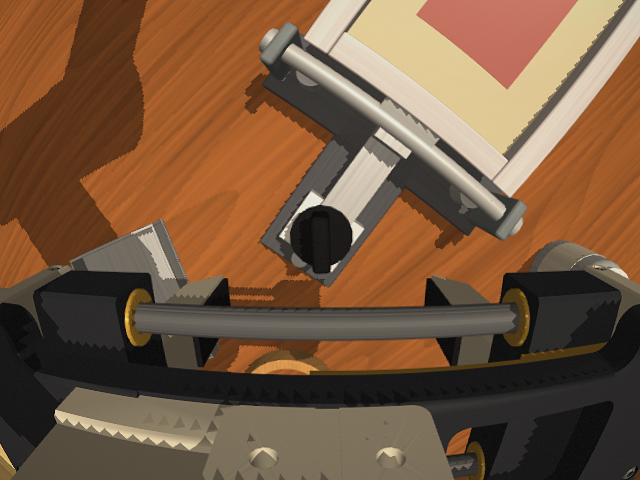

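The knob is at about (320,240), with its wing running nearly vertical in the image from (321,210) to (321,272). The hinge bar runs from (268,43) to (512,220). I'll fit the wing from depth.

```bash
cat >> h.py <<'E'
def wcloud(D,o):
    c=bot.calibration("wrist"); f=240/np.tan(np.radians(c["vertical_fov"]/2))
    v,u=np.mgrid[:480,:640]; x=u-c["cx"]; y=v-c["cy"]; r=np.hypot(x,y)+1e-9; th=r/f
    t=np.tan(th)/r; P=np.stack([x*t,y*t,np.ones_like(t)],-1)*D[...,None]
    T=np.array(c["tool_from_camera"]); P=P@T[:3,:3].T+T[:3,3]
    return P@R.from_euler("xyz",o["tcp_rot"]).as_matrix().T+o["tool_pos"]
E
python3 - <<'E'
from h import *
D=np.load("w1.npy"); z=np.load("w1o.npz"); o=dict(tool_pos=z["pos"],tcp_rot=z["rot"])
C=wcloud(D,o); S=C[195:285,280:365]
for lo,hi in((70,95),(46,60)):
    k=(S[...,2]>lo)&(S[...,2]<hi); P=S[k]; print(len(P),np.median(P,0).round(1))
    r=cv2.minAreaRect(P[:,:2].astype(np.float32)); print(r)
    cc=P[:,:2]-P[:,:2].mean(0); w,v=np.linalg.eigh(cc.T@cc); print(np.degrees(np.arctan2(v[1,1],v[0,1])),P.mean(0))
E
```

```text
1114 [ 576.3 -144.6   79.7]
((577.5596923828125, -145.69876098632812), (14.493803977966309, 44.34141540527344), 51.42589569091797)
141.60396513009152 [ 576.55751936 -144.78664159   79.44305078]
1990 [ 575.8 -142.8   50. ]
((576.6854858398438, -145.49642944335938), (50.34342956542969, 49.836204528808594), 52.0549201965332)
50.58711369552255 [ 576.15884688 -144.12502855   50.06997537]
```

```bash
python3 -m crank '[[[1,-0.3,-0.4,4,-2],[1,-0.3,-0.4,8,-2],[1,-0.3,-0.4,11,-2],[1,-0.3,-0.4,13.1,-2],[1,-0.3,-0.4,13.1,-2],[0,-0.3,-0.4,13.1,-2],[0,-0.3,-0.4,13.1,-2],[0,-0.3,-0.4,13.1,-2],[0,-0.3,-0.4,13.1,-2],[0,-0.3,-0.4,13.1,-2]]]'
```

```text
time: 3.15
tool_pos: [578.2, -147.1, 75.2]
tcp_rot: [3.141, 0.001, 2.469]
contact_force: [-0.3, -0.5, -0.2]
grip_width: 56.5
finger_force: 0.0
```

```bash
python3 -m crank '[[[0,0,0,0.1,0],[0,0,0,0.1,0],[0,0,0,0.1,0],[0,0,0,0.1,0],[0,0,0,0.1,0],[0,0,0,0.1,0],[0,0,0,0.1,0],[0,0,0,0.1,0],[0,0,0,0.1,0],[0,0,0,0.1,0]]]'
```

```text
time: 4.15
tool_pos: [578.0, -147.0, 73.5]
tcp_rot: [3.141, -0.0, 2.469]
contact_force: [0.4, 0.0, -1.5]
grip_width: 13.6
finger_force: 30.0
```

```bash
python3 -m crank '[[[0,0,0,0,-6],[0,0,0,0,-12],[0,0,0,0,-18],[0,0,0,0,-24],[0,0,0,0,-30],[0,0,0,0,-36],[0,0,0,0,-41],[0,0,0,0,-45],[0,0,0,0,-48],[0,0,0,0,-48]]]'; python3 -c "
from h import *
print(bot.get_obs()['moment'])"
```

```text
time: 5.15
tool_pos: [577.8, -146.9, 73.5]
tcp_rot: [3.141, -0.001, -2.976]
contact_force: [-0.4, 0.8, -0.2]
grip_width: 13.8
finger_force: 30.0
[ 0.03451788  0.15606021 -0.00780832]
```

```bash
python3 -m crank '[[[0,0,0,0,-2],[0,0,0,0,-4],[0,0,0,0,-5],[0,0,0,0,-5],[0,0,0,-0.2,-5],[0,0,0,-0.5,-5],[0,0,0,-0.8,-5],[0,0,0,-1.1,-5],[0,0,0,-1.1,-5],[0,0,0,-1.1,-5]]]'; python3 -c "
from h import *
print(bot.get_obs()['moment'])"
```

```text
time: 6.15
tool_pos: [578.2, -147.2, 84.8]
tcp_rot: [-3.141, 0.001, -2.889]
contact_force: [0.6, -0.5, -1.0]
grip_width: 13.7
finger_force: 30.0
[ 0.07357699  0.0240798  -0.00686287]
```

```bash
python3 -m crank '[[[0,0,0,-0.6,0],[0,0,0,-1.2,0],[0,0,0,-1.8,0],[0,0,0,-2.6,0],[0,0,0,-3.6,0],[0,0,0,-5,0],[0,0,0,-6.5,0],[0,0,0,-7,0],[0,0,0,-7,0],[0,0,0,-7,0]]]'
python3 - <<'E'
from h import *
o=bot.get_obs(); print(o["moment"],o["joint_positions"])
p,d=bot.capture("wrist"); C=wcloud(d,o); 
hsv=cv2.cvtColor(p,cv2.COLOR_RGB2HSV)
# tray floor in wrist view
k=(hsv[...,1]<70)&(hsv[...,2]>60)&(C[...,2]>-5)&(C[...,2]<35)&(np.hypot(C[...,0]-515,C[...,1]+345)<110)
P=C[k];print(k.sum())
if k.sum()>50: print(cv2.minAreaRect(P[:,:2].astype(np.float32)),P[:,2].mean())
Rt=R.from_euler("xyz",o["tcp_rot"]).as_matrix()
print((Rt.T@(np.array([515,-344.5,o["tool_pos"][2]])-o["tool_pos"])).round(0))
cv2.imwrite("pics/w2.png",p[...,::-1])
E
```

```text
time: 7.15
tool_pos: [577.7, -146.8, 154.1]
tcp_rot: [3.141, -0.001, -2.889]
contact_force: [0.5, -0.1, -2.0]
grip_width: 14.0
finger_force: 30.0
[0.10025478 0.02150054 0.01083437] [-3.77447124e-01  5.52469051e-01  1.44797458e+00  1.04768117e-04
  1.14184510e+00 -2.20056630e+00]
22430
((517.476806640625, -357.303955078125), (141.1007080078125, 163.11325073242188), 68.4600830078125) 7.158081771072122
[ 110. -176.   -0.]
```

View pics/w2.png

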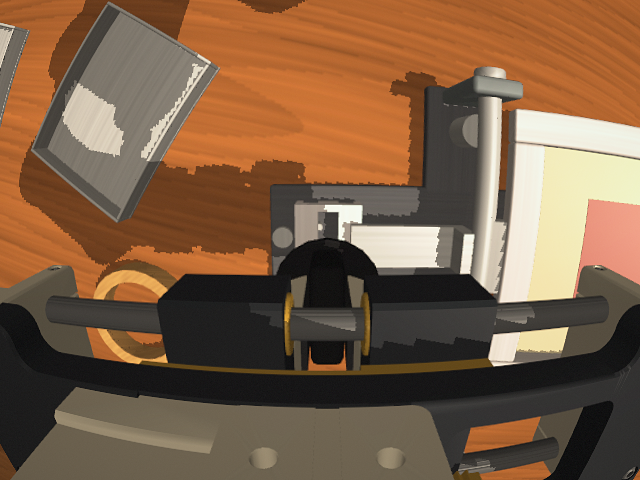

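The knob is out and held at (325,310), with the empty slot visible at (335,215). The tray is at upper left, around (125,110). I'll carry the knob over and turn it so that any tipping goes along the tray's long side.

```bash
python3 -m crank '[[[0,2,-3,0,8],[0,4,-6,0,16],[0,6,-9,0,24],[0,8,-12,0,32],[0,10,-15,0,40],[0,11,-17,0,48],[0,11,-18,0,56],[0,11,-18,0,64],[0,11,-18,0,72],[0,11,-18,0,80]]]'; python3 -m crank '[[[0,0,0,1,8],[0,0,0,2,16],[0,0,0,3,24],[0,0,0,4,32],[0,0,0,5,40],[0,0,0,5.5,46],[0,0,0,6,46],[0,0,0,6,46],[0,0,0,6,46],[0,0,0,6,46]]]'
python3 - <<'E'
from h import *
o=bot.get_obs(); print(o["moment"],o["joint_positions"])
p,d=bot.capture("top"); cv2.imwrite("pics/t2.png",cv2.resize(p[225:325,380:510,::-1],None,fx=5,fy=5))
p,d=bot.capture("side"); cv2.imwrite("pics/s2.png",cv2.resize(p[180:460,200:500,::-1],None,fx=2,fy=2))
E
```

```text
time: 8.2
tool_pos: [516.0, -348.6, 153.4]
tcp_rot: [-3.141, -0.002, 1.991]
contact_force: [0.6, 0.2, -0.7]
grip_width: 13.9
finger_force: 30.0
time: 9.2
tool_pos: [516.6, -348.9, 94.8]
tcp_rot: [3.141, 0.0, 1.196]
contact_force: [-0.2, -0.1, -1.4]
grip_width: 13.8
finger_force: 30.0
[-0.06730878  0.12475908 -0.00971531] [-7.16901542e-01  6.62550800e-01  1.42489970e+00  1.16132226e-04
  1.05359825e+00 -3.42150300e-01]
```

View pics/s2.png

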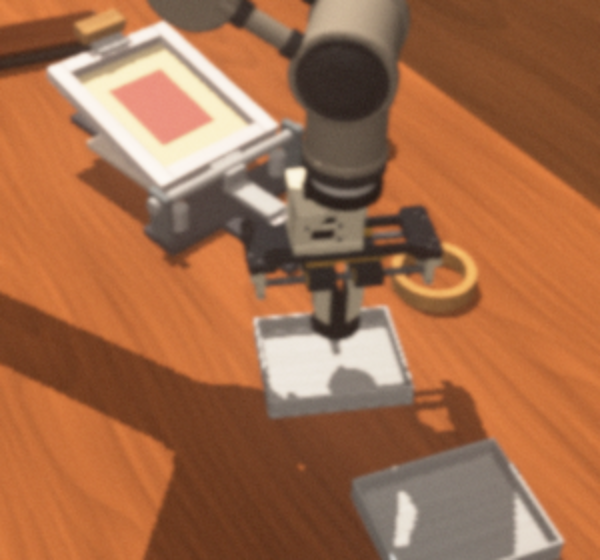

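The knob hangs over the middle of the near tray (crop (335,345)). I'll lower it.

```bash
python3 -m crank '[[[0,0,0,0.8,0],[0,0,0,1.6,0],[0,0,0,2.3,0],[0,0,0,2.7,0],[0,0,0,3,0],[0,0,0,3.1,0],[0,0,0,3.2,0],[0,0,0,3.2,0],[0,0,0,3.2,0],[0,0,0,3.2,0]]]'
```

```text
time: 10.3
tool_pos: [516.5, -348.8, 62.7]
tcp_rot: [3.141, 0.0, 1.195]
contact_force: [0.2, 0.2, -0.1]
grip_width: 13.7
finger_force: 30.0
```

Touched down: the weight is off the fingers. I'll release it.

```bash
python3 -m crank '[[[0.3,0,0,0,0],[0.4,0,0,0,0],[0.45,0,0,0,0],[0.5,0,0,0,0],[0.5,0,0,0,0],[0.5,0,0,-0.5,0],[0.5,0,0,-2,0],[0.5,0,0,-5,0],[0.5,0,0,-9,0],[0.5,0,0,-13,0]]]';  python3 -m crank '[[[0.5,-1,0,-2,0],[0.5,-3,0,-3,0],[0.5,-6,0,-4,0],[0.5,-8,0,-4,0],[0.5,-8,0,-4,0],[0.5,-8,0,-4,0],[0.5,-8,0,-4,0],[0.5,-8,0,-4,0],[0.5,-8,0,-4,0],[0.5,-8,0,-4,0]]]'
python3 - <<'E'
from h import *
o=bot.get_obs(); print(o["joint_positions"])
p,d=bot.capture("wrist"); cv2.imwrite("pics/w3.png",p[...,::-1])
C=wcloud(d,o); hsv=cv2.cvtColor(p,cv2.COLOR_RGB2HSV)
k=(hsv[...,2]<60)&(np.hypot(C[...,0]-516,C[...,1]+349)<85)&(C[...,2]>12)&(C[...,2]<90); P=C[k]; print(k.sum(),np.median(P,0),P.max(0),P.min(0))
E
```

```text
time: 11.3
tool_pos: [516.1, -348.5, 193.9]
tcp_rot: [-3.141, -0.0, 1.195]
contact_force: [0.4, -0.9, 0.5]
grip_width: 45.7
finger_force: 0.0
time: 12.3
tool_pos: [487.3, -422.6, 232.5]
tcp_rot: [-3.142, -0.0, 1.195]
contact_force: [-0.2, -0.7, -0.2]
grip_width: 45.9
finger_force: 0.0
[-8.33210703e-01  5.76635678e-01  1.17909921e+00  1.13962686e-04
  1.38600440e+00 -4.57918036e-01]
2503 [ 516.28077104 -348.32452488   39.68353342] [ 541.63162583 -282.62408472   71.47119204] [ 436.58748846 -373.14071108   21.68101787]
```

View pics/w3.png

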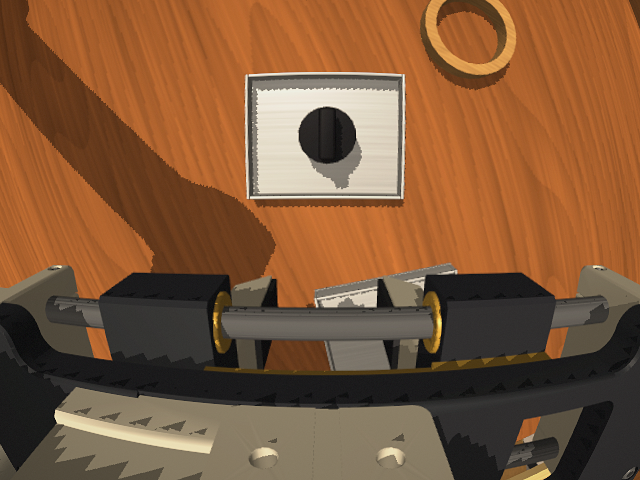

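The knob stands upright in the middle of the tray, at (327,135), and has been let go. Next is the handle.

```bash
python3 -m crank '[[[0,30,-11.7,0,-17],[0,30,-11.7,0,-17],[0,30,-11.7,0,-17],[0,30,-11.7,0,-17],[0,30,-11.7,0,-17],[0,30,-11.7,0,-17],[0,30,-11.7,0,-17],[0,30,-11.7,0,-17],[0,30,-11.7,0,-17],[0,30,-11.7,0,-17]]]'
python3 - <<'E'
from h import *
o=bot.get_obs(); Rt=R.from_euler("xyz",o["tcp_rot"]).as_matrix()
print((Rt.T@(np.array([478,185,232])-o["tool_pos"])).round(0), np.degrees(o["tcp_rot"][2]))
E
```

```text
time: 13.35
tool_pos: [488.5, -102.2, 232.5]
tcp_rot: [3.141, 0.0, 1.49]
contact_force: [0.4, -0.5, -0.0]
grip_width: 0.3
finger_force: 0.0
[285. -34.   0.] 85.39844232200277
```

```bash
python3 -m crank '[[[0,28.8,-1.6,0,-18.4],[0,28.8,-1.6,0,-18.4],[0,28.8,-1.6,0,-18.4],[0,28.8,-1.6,0,-18.4],[0,28.8,-1.6,0,-18.4],[0,28.8,-1.6,0,-18.4],[0,28.8,-1.6,0,-18.4],[0,28.8,-1.6,0,-18.4],[0,28.8,-1.6,0,-18.4],[0,28.8,-1.6,0,-18.4]]]'
python3 - <<'E'
from h import *
o=bot.get_obs(); p,d=bot.capture("wrist"); cv2.imwrite("pics/w4.png",p[...,::-1]); print(o["tool_pos"],o["tcp_rot"],o["joint_positions"])
C=wcloud(d,o); hsv=cv2.cvtColor(p,cv2.COLOR_RGB2HSV)
k=(hsv[...,1]>80)&(np.hypot(C[...,0]-488,C[...,1]-217)<60)&(C[...,2]>155)&(C[...,2]<185); P=C[k]; print(k.sum(),np.median(P,0))
r=cv2.minAreaRect(P[:,:2].astype(np.float32)); print(r)
Rt=R.from_euler("xyz",o["tcp_rot"]).as_matrix()
print((Rt.T@(np.array([*r[0],192])-o["tool_pos"])).round(1))
E
```

```text
time: 14.35
tool_pos: [495.7, 185.5, 232.5]
tcp_rot: [-3.142, 0.0, 1.81]
contact_force: [-1.3, -0.5, 1.0]
grip_width: 0.6
finger_force: 0.0
[495.68425298 185.52197114 232.5180911 ] [-3.14150246e+00  2.15008038e-04  1.81001528e+00] [ 2.13401367e-01  3.60630167e-01  1.53361272e+00 -2.29140472e-04
  1.24743439e+00 -2.57447562e-02]
6959 [487.10599675 218.67567927 170.06960002]
((487.31884765625, 217.22299194335938), (69.98245239257812, 32.31415557861328), 13.742828369140625)
[32.8 -0.6 40.5]
```

View pics/w4.png

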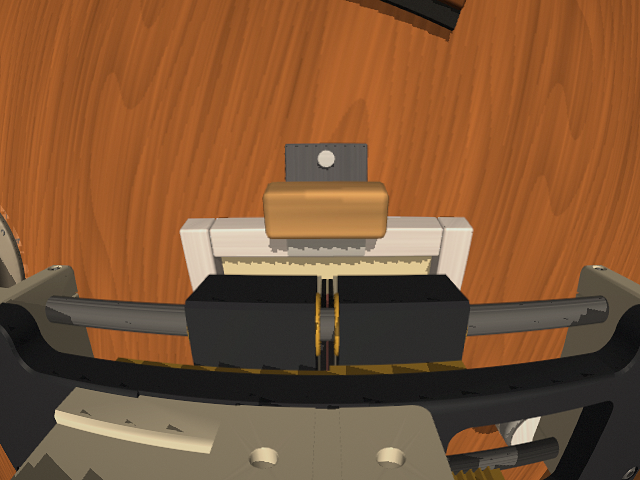

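The wooden grip is at (325,210) in the picture, centred on the tool line. Its top is at z 170. I'll press down on it, following its arc.

```bash
python3 -m crank '[[[0,2,0,0.5,0],[0,3.3,0,2,0],[0,3.4,0,3.5,0],[0,3.4,0,4.3,0],[0,3.5,0,5,0],[0,3.8,0,5.7,0],[0,4.1,0,6.4,0],[0,4.3,0,7.1,0],[0,4.5,0,7.8,0],[0,4.6,0,8.3,0]]]'
```

```text
time: 15.4
tool_pos: [484.8, 231.0, 149.7]
tcp_rot: [3.141, 0.001, 1.812]
contact_force: [-0.3, -3.9, 6.2]
grip_width: 0.1
finger_force: 3.1
```

```bash
python3 -m crank '[[[0,0.15,0,0.5,0],[0,0.25,0,1,0],[0,0.3,0,1.5,0],[0,0.4,0,2,0],[0,0.45,0,2.4,0],[0,0.5,0,2.7,0],[0,0.5,0,3,0],[0,0.5,0,3.2,0],[0,0.5,0,3.2,0],[0,0.5,0,3.2,0]]]'
python3 - <<'E'
from h import *
o=bot.get_obs(); print(o["tool_pos"],o["contact_force"],o["dq"].round(4))
p,d=bot.capture("wrist"); cv2.imwrite("pics/w5.png",p[...,::-1])
C=wcloud(d,o); hsv=cv2.cvtColor(p,cv2.COLOR_RGB2HSV)
# frame bars (white) either side
Rz=np.array([[np.cos(.2398),np.sin(.2398)],[-np.sin(.2398),np.cos(.2398)]])
Q=(C[...,:2]-[577.3,-145.4])@Rz.T-[0,165]
for s in(-1,1):
    k=(abs(s*Q[...,0]-89)<7)&(Q[...,1]>120)&(Q[...,1]<200)&(C[...,2]>55)&(C[...,2]<150)&(hsv[...,1]<60)
    if k.sum()>30: print(s,k.sum(),"slope up",np.polyfit(Q[k][:,1],C[k][:,2],1),C[k][:,2].mean())
k=(abs(Q[...,0])<34)&(Q[...,1]>205)&(Q[...,1]<245)&(C[...,2]>85)&(C[...,2]<115)&(hsv[...,1]>80)
print("grip",k.sum(),np.median(C[k],0))
p,d=bot.capture("side"); cv2.imwrite("pics/s5.png",cv2.resize(p[150:400,170:470,::-1],None,fx=2.4,fy=2.4))
E
```

```text
time: 16.4
tool_pos: [483.4, 236.5, 118.3]
tcp_rot: [3.141, -0.0, 1.812]
contact_force: [-3.3, -1.5, 8.6]
grip_width: 0.5
finger_force: 4.2
[483.41143127 236.46087904 118.32674398] [-3.26738204 -1.51680167  8.56606293] [ 0.     -0.0024 -0.0015 -0.0003  0.0013  0.0012]
-1 577 slope up [1.61396011e-02 7.03227520e+01] 73.24960922806072
1 641 slope up [1.01080084e-02 7.12560051e+01] 73.07590360280733
grip 1329 [481.11746755 246.63083792  91.80397646]
```

View pics/s5.png

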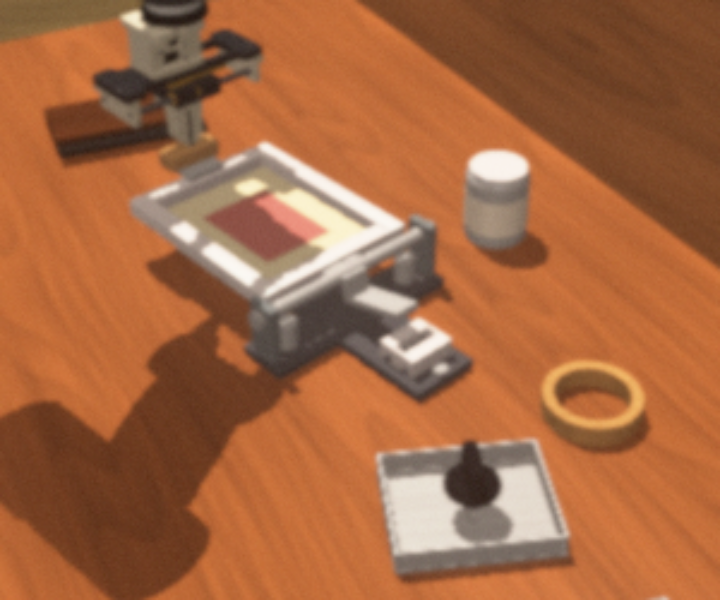

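The frame is within about 0.01 rad of level (bar slope 0.013), the push is about 9 N, and the knob sits upright in the tray. I'm handing it in.

```bash
python3 -c "
from plant import bot
print(bot.close_job())"
```

```text
the job is handed in; nothing more can be done
None
```

The job is handed in (no verdict was returned): the knob was twisted free and stands upright in the near tray, and the arm is holding the screen within about 0.01 rad of level with about 9 N on its handle; the ink tin, tape and squeegee were not touched.

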